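# Run the camera carriage to the end stop of its test rail

### The arm

A 7-joint arm with a two-finger parallel gripper is mounted at the origin on the work surface. World frame = base frame: x ahead of the robot, y to its left, z up, the work surface at z = 0. Lengths are in mm, angles in rad, forces in N, time in s.
With the tool pointing down it reaches from about 400 to 875 mm from the base axis. Payload 4.4 kg.
Tool frame: the origin (TCP) lies midway between the tips of the shut fingers; the grasp point (between the pads) lies grasp_offset behind it (grasp_offset is the distance from the TCP to the grasp point, in mm); z points along the fingers, y is the line along which they close (so a half turn about z gives the same grasp; the last joint's range is limited). The gripper opens to 85 mm and grips with 20 to 120 N. Pads are 22 mm wide; open, the fingers measure 114 mm over their backs; the gripper's body (76 mm by 85 mm) begins 54 mm behind the grasp point. The pads swing forward as they close: fully open they stand 13 mm farther back than shut.
Start: joints at [-1.266, 0.628, 0.038, 1.517, -0.027, 0.996, -0.02], TCP at [235.512, 605.848, 231.313] pointing down, gripper open.
Joint ranges: [-3.06, 3.06], [-0.37, 2.12], [-1.25, 1.32], [0.18, 2.47], [-1.1, 4.24], [0.23, 1.98], [-2.94, 2.94]. Speed limits (rad/s): [2.57, 2.57, 3.14, 3.14, 3.14, 3.14, 3.14].

### API

Orientations are given as [roll, pitch, yaw] about the fixed x, y, z axes, in that order (R = Rz(yaw) Ry(pitch) Rx(roll)).
In Python, from cell import * gives the robot as it stands. The module is installed in compiled form; this text tells all that it offers.
- The arm moves only by the shell command python3 -m jog 'ROWS'. ROWS is a JSON object of lists of equal length, an entry for each row: "angular": the turn, a rotation vector about the tool's x, y, z in degrees, a list of three; "travel": the shift along the tool's x, y, z in cm, a list of three; "fingers": the closure, from 0 (fully open) to 1 (shut). In form: {"angular": [[rx, ry, rz], ...], "travel": [[tx, ty, tz], ...], "fingers": [fingers, ...]}. A call has 1 to 5 rows; each row is the pose to reach, as a shift and turn from the pose commanded when the call began, along the tool's axes at that moment; what a row does not reach only later rows make up. A row lasts 1/8 s, in which the tool goes at most 62.5 mm and 10.7 degrees, less where a joint would pass 70% of its speed; a pose out of reach is approached as far as the arm can. A call with a gripper value outside its range is refused whole. The fingers move at their own pace and stop on an object; the grip force is fixed at half the most. Time passes only in rows, so rows that repeat a pose let the fingers close. It gives the time, the measured TCP pose, the force and the opening at its end, in the units of the state.
- read_state(): the state, without advancing time (a new reading comes with each control period).
- get_image(name): name is "scene" or "top"; returns the picture (420x560x3 uint8, red, green, blue); there is no depth.
- camera_model(name): a dict with "mtx" (3x3 intrinsics, pixels), "k1" (the pictures are not rectified: a ray, as slopes to the right and down, at radius r is drawn at 1 + k1 r^2 times it, then the intrinsics apply), "T" (4x4, takes a point from camera to world coordinates). Camera axes: x right, y down, z forward; pixel columns grow to the right and rows downward; lengths in mm; the calibration is good to about 2 mm. A picture is of the moment at which its call begins. camera_model takes no time and is no camera call.
- finish_job(): hands the job in, once; it reports no verdict.
The state is a dict: "clock": time; "qpos": joint angles; "qd": joint speeds; "tau": joint torques, N m; "eef_pos": TCP position; "tool_rot": TCP orientation; "force": force on the tool from outside, world axes, zero at the start; "torque": the same for the moment, N m; "width": finger opening in mm.
Only numpy, scipy, OpenCV 4.12 (cv2) and the standard library are available. Lean on these libraries where they do the work, as an engineer would, in place of code of your own. Each camera call takes 0.05 s, during which the arm holds its last target. There are 200 camera calls.

### The job

The camera carriage on the test rail is locked. With the fingertips, press the ribbed lock button on the carriage down and keep it down while you push the carriage along the rail until it is fully home against the end stop; then let the button come up so that the carriage locks there, and move clear. Do not push on the camera, and leave the loose things on the bench where they are.

Things in the scene. Friction and masses are not known exactly. Their poses are not given: they have to be found in the camera images.
- rail: Camera test rail fixed to the bench, 86 x 400 mm base plate with two steel rods. Origin: centre of its underside. Runs along its own y axis; +y points to the end stop (dark steel block over the full width, 50 mm high, two round rubber bumpers). The other end has only a low aluminium rod holder (32 mm high). z is up.
- stop_face (a point): Point on the rail at the face of the end stop's bumpers, mid-width, 40 mm above the bench. The carriage's leading edge meets it at the end of the travel.
- carriage (a joint): Position of the grey carriage along the rail (m), growing towards the end stop: 0.200 against it. Carriage 140 mm long, 80 mm wide, top 42 mm above the bench, about 0.8 kg with the camera; 1 to 2 N of drag once unlocked. A toothed lock (16 mm pitch) holds it, with up to 4 mm of play, whenever the button is up.
- button (a joint): How far the lock button is pressed (m): 0 up (locked), 0.006 fully down; a spring returns it. It starts to move at about 2.5 N and takes about 5 N to press fully down; the lock is free from 3 mm down. Let go against the end stop, it comes fully up; let go elsewhere, it may stay part down on a tooth.
- button_top (a point): Centre of the top of the lock button: ribbed grey plate on the carriage's leading half, 46 mm along the rail, 36 mm across, 58 mm above the bench when up. Two upright cross bars of the carriage flank it, 25 mm either side of this point along the rail, 56 mm wide, 6 mm thick, 12 mm higher than the button. A tip on the button can push the cross bar towards the stop, or drag by friction.
- carriage_mid (a point): Centre of the carriage's top face, 42 mm above the bench; moves with the carriage.
- camera: White gimbal camera mounted on the carriage's trailing half, 48 mm across, its top 100 mm above the bench, its centre 68 mm behind the button's (away from the end stop). Origin at the centre of its foot. Delicate: not to be pushed.
- battery: Black flight battery pack, 36 x 75 x 27 mm block. Loose on the bench near the rail; origin at its underside, centre. Leave where it is.
- motor: Small brushless motor, 32 mm across, 38 mm tall, standing. Loose on the bench near the rail; origin at its underside, centre. Leave where it is.
- lens: Spare lens, black cylinder 38 mm across, 36 mm tall, standing. Loose on the bench near the rail; origin at its underside, centre. Leave where it is.
- propeller: Black two-blade propeller lying flat, 138 mm long, 8 mm thick. Loose on the bench near the rail; origin at its underside, centre. Leave where it is.
- driver: Screwdriver 150 mm long, lying. Loose on the bench near the rail; origin at its underside near the middle of the tool. Leave where it is.
- screw_jar: Clear jar with steel lid, 44 mm across, 50 mm tall, standing. Loose on the bench near the rail; origin at its underside, centre. Leave where it is.
- standoff: Aluminium standoff, 28 mm across at the top, 49 mm tall, standing. Loose on the bench near the rail; origin at its underside, centre. Leave where it is.

How it is judged:
By the outcome, as a careful person would: the job done as asked, in the order asked, and still so for the second after the job is handed in, with the robot touching nothing.
It also fails if it takes over 35 s, if anything falls off the work surface, if the arm or the gripper's body presses on something with over 40 N, if the wrist force passes 120 N, or if a joint passes its speed limit or range.

## Working session

There is one attempt and no reset: what is moved stays moved. The work goes in short steps, Python scripts to look and compute and a shell command to move; the robot and the scene stay as the last step left them, time stands still between calls to the robot, and variables do not carry over. Pictures are saved under pics/ and viewed, on a budget of 10 in all, crops included, one or two more only if the job needs it, and the job is handed in when it is done.

```bash
mkdir -p pics
python3 - <<'E'
from cell import *
import cv2,numpy as np
for n in("scene","top"):
    im=get_image(n); cv2.imwrite(f"pics/{n}0.png",im[:,:,::-1]); m=camera_model(n); print(n,m["mtx"],m["k1"],np.round(m["T"],3))
print(read_state())
E
```

```text
scene [[477.03662806   0.         286.48287331]
 [  0.         477.03662806 215.03470358]
 [  0.           0.           1.        ]] -0.05506611875436699 [[ 7.71000e-01  4.56000e-01 -4.45000e-01  9.67325e+02]
 [ 6.37000e-01 -5.31000e-01  5.59000e-01 -4.64953e+02]
 [ 1.90000e-02 -7.14000e-01 -7.00000e-01  6.79936e+02]
 [ 0.00000e+00  0.00000e+00  0.00000e+00  1.00000e+00]]
top [[434.01853459   0.         280.5106339 ]
 [  0.         434.01853459 209.86554185]
 [  0.           0.           1.        ]] -0.030847315351127676 [[-1.60000e-02 -9.91000e-01  1.30000e-01  4.61893e+02]
 [-9.99000e-01  1.90000e-02  2.60000e-02  2.29180e+01]
 [-2.80000e-02 -1.29000e-01 -9.91000e-01  9.15524e+02]
 [ 0.00000e+00  0.00000e+00  0.00000e+00  1.00000e+00]]
{'clock': 0.1, 'qpos': array([-1.2657692 ,  0.62924567,  0.03845742,  1.51821197, -0.0270072 ,
        0.99631617, -0.01998008]), 'qd': array([ 3.39484287e-03, -2.26512620e-03,  1.51359577e-03, -1.59367490e-04,
        4.82061938e-04, -6.18256111e-05,  8.13733746e-04]), 'tau': array([ 3.13369936e-03, -5.64543521e+01,  1.23004630e+00, -1.93976015e+01,
        1.11760560e-02,  5.46373092e-03,  6.84503760e-06]), 'eef_pos': array([235.33286961, 605.33024381, 230.50436384]), 'tool_rot': array([-3.13992981e+00,  1.65059322e-05,  2.77077257e+00]), 'force': array([-0.17558285,  0.08080733, -0.83270057]), 'torque': array([ 0.01715195, -0.00443008, -0.01649431]), 'width': 85.80161627395958}
```

View pics/scene0.png

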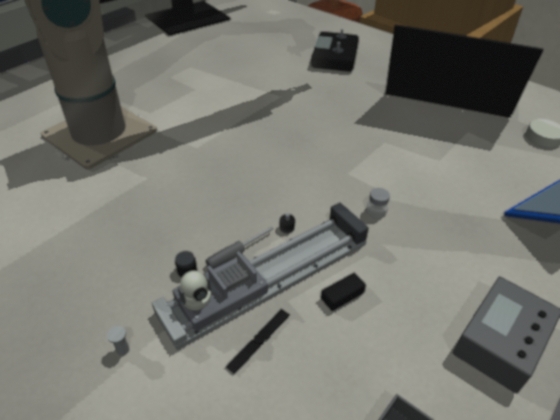

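View pics/top0.png

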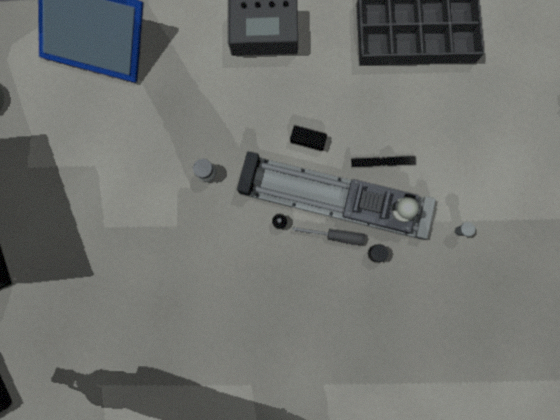

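The top view shows the end stop at about (248,173), the button at (373,199) and the camera at (408,207). In the scene view the button is at about (232,272) and the stop at (348,225). I'll enlarge both.

```bash
python3 - <<'E'
import cv2,numpy as np
a=cv2.imread("pics/top0.png")[130:270,220:460]; b=cv2.imread("pics/scene0.png")[190:350,140:400]
a=cv2.resize(a,(780,455),interpolation=cv2.INTER_CUBIC);cv2.imwrite("pics/c_top.png",cv2.convertScaleAbs(a,alpha=1.5))
b=cv2.resize(b,(780,480),interpolation=cv2.INTER_CUBIC);cv2.imwrite("pics/c_sc.png",cv2.convertScaleAbs(b,alpha=1.5))
E
cat > h.py <<'E'
from cell import *
import cv2,numpy as np
def ray(n,uv):
    m=camera_model(n);K=m["mtx"];d=(np.array(uv,float)-K[:2,2])/K[0,0]
    s=d.copy()
    for _ in range(10): s=d/(1+m["k1"]*(s@s))
    T=np.array(m["T"]);return T[:3,3],T[:3,:3]@np.r_[s,1]
def plane(n,uv,z):
    o,d=ray(n,uv);return o+d*(z-o[2])/d[2]
def px(n,P):
    m=camera_model(n);T=np.array(m["T"]);c=T[:3,:3].T@(np.array(P,float)-T[:3,3]);s=c[:2]/c[2]
    return m["mtx"][:2,2]+m["mtx"][0,0]*s*(1+m["k1"]*(s@s))
E
```

```text
(no output)
```

View pics/c_top.png

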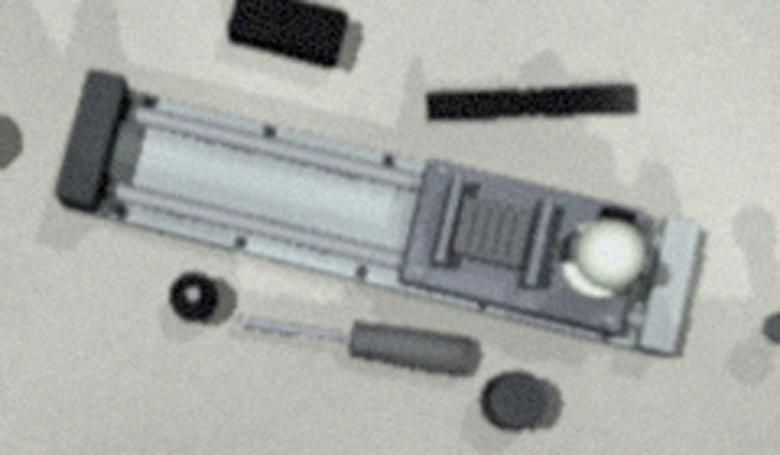

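View pics/c_sc.png

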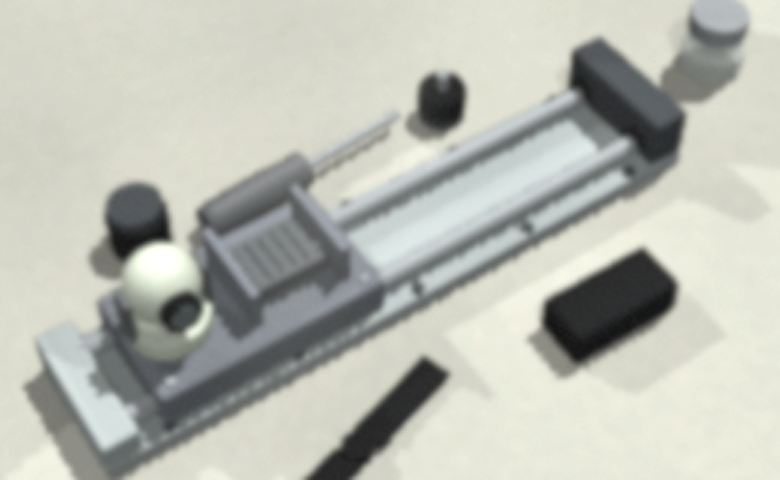

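Crops: in the top crop the button centre is at about (494,233), the stop's top corners at (92,72), (127,80), (97,210) and (60,203), and the carriage's leading corners at (430,160) and (402,280). In the scene crop the button centre is at about (280,255).

Run:
```python
from h import *
t=lambda x,y:(220-.34+x/3.25,130-.34+y/3.25); s=lambda x,y:(140-.33+x/3,190-.33+y/3)
r=lambda v:np.round(v,1)
b=plane("top",t(494,233),58)
print("btn top",r(b),"scene",r(plane("scene",s(280,255),58)))
o1,d1=ray("top",t(494,233));o2,d2=ray("scene",s(280,255))
A=np.c_[d1,-d2];k=np.linalg.lstsq(A,o2-o1,rcond=None)[0];print("tri",r(o1+k[0]*d1),r(o2+k[1]*d2))
st=np.array([plane("top",t(*p),50) for p in[(92,72),(127,80),(97,210),(60,203)]])
sc=np.array([plane("scene",s(*p),50) for p in[(600,38),(572,60),(645,128),(683,115)]])
ho=np.array([plane("top",t(*p),32) for p in[(668,218),(705,226),(680,355),(640,347)]])
ca=np.array([plane("top",t(*p),42) for p in[(430,160),(402,280)]])
for x in(st,sc,ho,ca):print(r(x[:,:2]).tolist(),r(x.mean(0)))
d=st.mean(0)-ho.mean(0);u=d[:2]/np.linalg.norm(d[:2]);ang=np.arctan2(u[1],u[0]);print("dir",u,ang,"len",np.linalg.norm(d[:2]))
n=np.array([-u[1],u[0]])
for name,x in(("st",st),("ho",ho),("ca",ca),("b",b[None])):print(name,r(x[:,:2]@u),r(x[:,:2]@n))
for p in(st[0]-st[3],st[1]-st[2],ho[0]-ho[3],ca[0]-ca[1]):print("cross ang",np.arctan2(p[1],p[0])+np.pi/2)
```

```text
btn top [ 587.9 -136.    58. ] scene [ 594.7 -134.3   58. ]
tri [ 588.4 -136.7   54.6] [ 592.5 -132.4   54.4]
[[696.9, 110.8], [691.2, 88.7], [608.4, 108.1], [613.3, 131.3]] [652.5 109.7  50. ]
[[623.0, 132.7], [621.3, 104.0], [690.3, 84.4], [702.0, 109.0]] [659.2 107.5  50. ]
[[599.1, -250.7], [593.6, -273.7], [512.7, -253.2], [518.2, -228.6]] [ 555.9 -251.5   32. ]
[[637.4, -100.9], [561.9, -80.8]] [599.6 -90.8  42. ]
dir [0.25821088 0.96608858] 1.3096265009045795 len 373.9468818017784
st [287.  264.1 261.6 285.2] [-644.6 -644.8 -559.9 -558.6]
ho [ -87.5 -111.1 -112.2  -87. ] [-643.6 -644.1 -560.7 -559.6]
ca [67.1 67.1] [-641.8 -563.7]
b [20.4] [-603.1]
cross ang 1.330284374495534
cross ang 1.3397057878938412
cross ang 1.3039216381121121
cross ang 1.3098737443523494
```

```bash
cat >> h.py <<'E'
from scipy.spatial.transform import Rotation as R
def plan(P,yaw):
    s=read_state();A=R.from_euler("xyz",s["tool_rot"]);B=R.from_euler("xyz",[np.pi,0,yaw])
    print("clock",s["clock"],"at",np.round(s["eef_pos"],1),"force",np.round(s["force"],1))
    print("travel cm",np.round(A.inv().apply(np.array(P)-s["eef_pos"])/10,2),"ang",np.round((A.inv()*B).as_rotvec(degrees=True),2))
E
python3 - <<'E'
from h import *
for p in[(388,97),(515,112),(315,65),(355,65),(505,212)]:print(p,plane("scene",p,0).round())
for p in[(0,140),(45,135),(92,275),(0,290),(0,390)]:print(p,plane("top",p,0).round())
plan([590,-135,160],1.31)
E
```

```text
(388, 97) [451. 621.   0.]
(515, 112) [751. 789.   0.]
(315, 65) [187. 635.   0.]
(355, 65) [278. 717.   0.]
(505, 212) [878. 384.   0.]
(0, 140) [753. 676.   0.]
(45, 135) [761. 571.   0.]
(92, 275) [450. 450.   0.]
(0, 290) [420. 652.   0.]
(0, 390) [213. 640.   0.]
clock 0.1 at [235.3 605.3 230.5] force [-0.2  0.1 -0.8]
travel cm [-59.88 -56.14   7.14] ang [-8.00e-02  7.00e-02  8.37e+01]
```

```bash
T='[-59.9,-56.1,7.1]'; python3 -m jog '{"angular":[[0,0,83.7],[0,0,83.7],[0,0,83.7],[0,0,83.7],[0,0,83.7]],"travel":[[-59.9,-56.1,5],[-59.9,-56.1,5],[-59.9,-56.1,5],[-59.9,-56.1,5],[-59.9,-56.1,5]],"fingers":[1,1,1,1,1]}'; python3 -c "
from h import *
plan([590,-135,160],1.31)"
```

```text
clock: 0.72
eef_pos: [371.0, 322.7, 212.2]
tool_rot: [3.141, -0.0, 1.827]
force: [1.2, 0.2, 0.1]
width: -0.2
clock 0.725 at [371.  322.7 212.2] force [1.2 0.2 0.1]
travel cm [-49.83   9.57   5.22] ang [ 1.000e-02 -1.000e-02  2.964e+01]
```

```bash
python3 -m jog '{"angular":[[0,0,29.6],[0,0,29.6],[0,0,29.6],[0,0,29.6],[0,0,29.6]],"travel":[[-49.8,9.6,5],[-49.8,9.6,5],[-49.8,9.6,5],[-49.8,9.6,5],[-49.8,9.6,5]],"fingers":[1,1,1,1,1]}'; python3 -c "
from h import *
plan([590,-135,160],1.31)"
```

```text
clock: 1.35
eef_pos: [507.1, 43.4, 181.2]
tool_rot: [-3.141, -0.0, 1.317]
force: [1.0, 0.7, 0.4]
width: -0.1
clock 1.35 at [507.1  43.4 181.2] force [1.  0.7 0.4]
travel cm [-15.19  12.5    2.12] ang [-0.01 -0.    0.42]
```

```bash
python3 -m jog '{"angular":[[0,0,0],[0,0,0],[0,0,0],[0,0,0],[0,0,0]],"travel":[[-15.2,12.5,2.1],[-15.2,12.5,2.1],[-15.2,12.5,2.1],[-15.2,12.5,5.0],[-15.2,12.5,5.0]],"fingers":[1,1,1,1,1]}'
python3 - <<'E'
from h import *
plan([590,-135,80],1.31)
a=get_image("top");b=get_image("scene")
a=cv2.resize(a[130:270,300:480],(520,404),interpolation=2);b=cv2.resize(b[150:350,130:330],(404,404),interpolation=2)
c=cv2.resize(np.hstack([a,b]),(800,350));cv2.imwrite("pics/p1.png",cv2.convertScaleAbs(c[:,:,::-1],alpha=1.5))
E
```

```text
clock: 1.98
eef_pos: [587.2, -134.2, 129.3]
tool_rot: [-3.136, 0.0, 1.314]
force: [-0.1, -0.2, 0.9]
width: -0.1
clock 1.975 at [ 587.2 -134.2  129.3] force [-0.1 -0.2  0.9]
travel cm [-0.01  0.31  4.93] ang [-0.31  0.02  0.25]
```

View pics/p1.png

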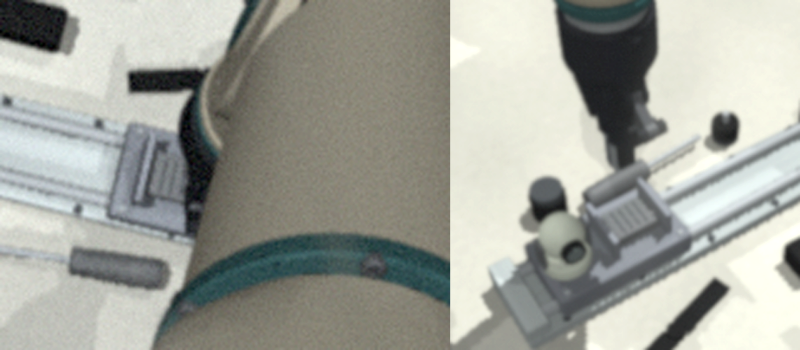

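The scene panel shows the tip at about (622,165), above the button, with the button centre at (632,218). The camera and bars are clear of the tip. The arm hides the button in the top view, so I'll check the tip against the calibration.

Run:
```python
from h import *
s=read_state();P=s["eef_pos"];print(px("scene",P),"obs 228.3,244.3")
for q in([590,-135,58],[588,-136,58],[594,-134,58]):print(q,px("scene",q),"obs 233.7,274.8")
```

```text
[228.33360889 242.25836376] obs 228.3,244.3
[590, -135, 58] [230.67683008 273.48049846] obs 233.7,274.8
[588, -136, 58] [229.3850833  273.22345831] obs 233.7,274.8
[594, -134, 58] [232.84136784 274.35738056] obs 233.7,274.8
```

```bash
python3 -m jog '{"angular":[[0,0,0],[0,0,0],[0,0,0],[0,0,0]],"travel":[[0,0.1,3],[0,0.1,5.2],[0,0.1,5.2],[0,0.1,5.2]],"fingers":[1,1,1,1]}'
python3 - <<'E'
from h import *
plan([591,-134.5,54],1.31)
b=get_image("scene")
b=cv2.resize(b[190:340,140:320],(720,600),interpolation=2);cv2.imwrite("pics/p2.png",cv2.convertScaleAbs(b[:,:,::-1],alpha=1.6))
E
```

```text
clock: 2.58
eef_pos: [591.2, -133.1, 81.1]
tool_rot: [3.14, -0.0, 1.318]
force: [-0.2, 0.4, 0.4]
width: -0.2
clock 2.575 at [ 591.2 -133.1   81.1] force [-0.2  0.4  0.4]
travel cm [-0.14  0.01  2.71] ang [ 0.12 -0.02  0.46]
```

View pics/p2.png

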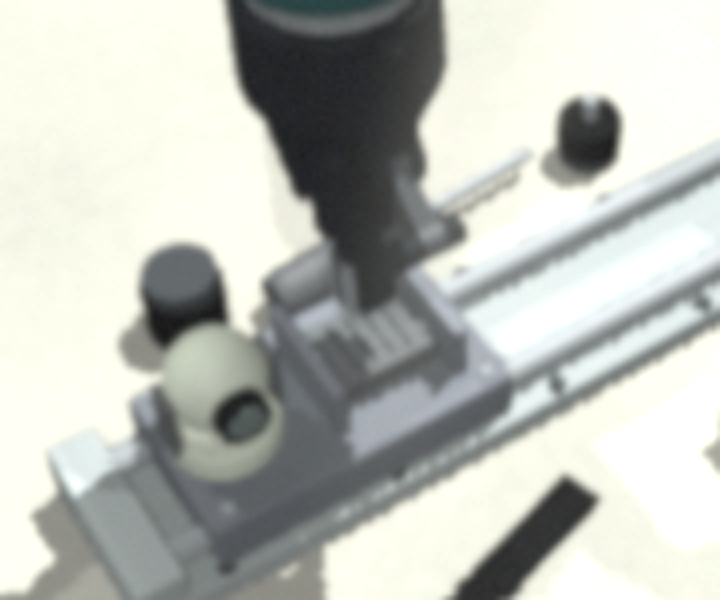

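The tip at (372,300) is about 23 mm above the button. Dropping straight down, it lands at about (372,340), between both bars.

```bash
python3 -m jog '{"angular":[[0,0,0],[0,0,0],[0,0,0]],"travel":[[0,0.1,1.5],[0,0.1,1.9],[0,0.1,1.9]],"fingers":[1,1,1]}'; python3 -m jog '{"angular":[[0,0,0],[0,0,0]],"travel":[[0,0,0.3],[0,0,0.3]],"fingers":[1,1]}'
```

```text
clock: 3.0
eef_pos: [590.8, -134.0, 60.0]
tool_rot: [-3.14, 0.0, 1.316]
force: [0.5, -1.2, -0.5]
width: 0.2
clock: 3.25
eef_pos: [591.5, -134.3, 57.8]
tool_rot: [3.141, 0.0, 1.316]
force: [-0.9, -0.2, 3.1]
width: -0.0
```

```bash
python3 -m jog '{"angular":[[0,0,0],[0,0,0]],"travel":[[0,0,0.3],[0,0,0.3]],"fingers":[1,1]}';python3 -m jog '{"angular":[[0,0,0],[0,0,0]],"travel":[[0,0,0.3],[0,0,0.3]],"fingers":[1,1]}'
```

```text
clock: 3.5
eef_pos: [591.5, -134.3, 54.8]
tool_rot: [3.141, 0.0, 1.317]
force: [0.1, -0.1, 3.5]
width: -0.1
clock: 3.75
eef_pos: [591.5, -134.3, 52.1]
tool_rot: [3.141, -0.0, 1.316]
force: [-1.2, -0.1, 7.8]
width: -0.1
```

Button is fully down (z 52, 8 N). Next I push along the rail.

```bash
python3 -m jog '{"angular":[[0,0,0],[0,0,0],[0,0,0],[0,0,0],[0,0,0]],"travel":[[0.5,0,0.05],[1,0,0.05],[1.5,0,0.05],[2,0,0.05],[2.5,0,0.05]],"fingers":[1,1,1,1,1]}'
```

```text
clock: 4.38
eef_pos: [598.0, -110.5, 52.1]
tool_rot: [3.14, 0.0, 1.316]
force: [-1.9, -1.4, 9.6]
width: -0.1
```

```bash
python3 -m jog '{"angular":[[0,0,0],[0,0,0],[0,0,0],[0,0,0],[0,0,0]],"travel":[[1,0,0],[2,0,0],[3,0,0],[4,0,0],[5,0,0]],"fingers":[1,1,1,1,1]}'
python3 - <<'E'
from h import *
b=get_image("scene")
b=cv2.resize(b[170:350,140:400],(780,540),interpolation=2);cv2.imwrite("pics/p3.png",cv2.convertScaleAbs(b[:,:,::-1],alpha=1.6))
E
```

```text
clock: 5.0
eef_pos: [611.1, -62.1, 52.1]
tool_rot: [3.139, 0.0, 1.316]
force: [0.1, -0.9, 9.2]
width: -0.2
```

View pics/p3.png

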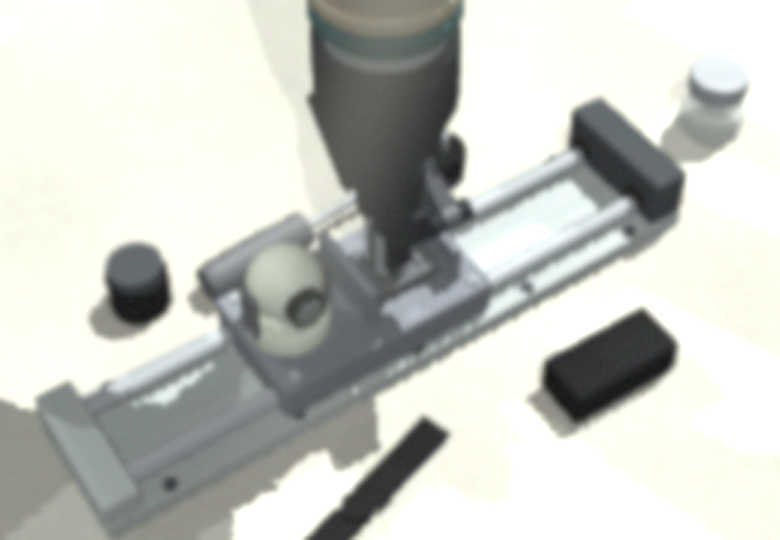

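The carriage is moving with the fingertip and the camera is untouched. About 11 cm remain.

```bash
python3 -m jog '{"angular":[[0,0,0],[0,0,0],[0,0,0],[0,0,0],[0,0,0]],"travel":[[1,0,0],[2,0,0],[3,0,0],[4,0,0],[5,0,0]],"fingers":[1,1,1,1,1]}'; python3 -m jog '{"angular":[[0,0,0],[0,0,0],[0,0,0],[0,0,0],[0,0,0]],"travel":[[0.8,0,0],[1.6,0,0],[2.4,0,0],[3.2,0,0],[4,0,0]],"fingers":[1,1,1,1,1]}'
```

```text
clock: 5.68
eef_pos: [624.2, -13.8, 52.1]
tool_rot: [3.138, 0.0, 1.316]
force: [1.3, -2.1, 7.0]
width: -0.1
clock: 6.3
eef_pos: [634.7, 24.8, 52.1]
tool_rot: [3.137, 0.0, 1.316]
force: [1.8, -1.2, 5.8]
width: 0.1
```

```bash
python3 -m jog '{"angular":[[0,0,0],[0,0,0],[0,0,0],[0,0,0],[0,0,0]],"travel":[[0.3,0,0],[0.6,0,0],[0.9,0,0],[1.2,0,0],[1.5,0,0]],"fingers":[1,1,1,1,1]}'
```

```text
clock: 6.92
eef_pos: [638.6, 39.2, 52.1]
tool_rot: [3.137, 0.0, 1.316]
force: [1.4, -2.2, 5.7]
width: -0.1
```

```bash
python3 -m jog '{"angular":[[0,0,0],[0,0,0],[0,0,0],[0,0,0],[0,0,0]],"travel":[[0.2,0,0.1],[0.4,0,0.1],[0.6,0,0.1],[0.8,0,0.1],[0.8,0,0.1]],"fingers":[1,1,1,1,1]}'
python3 - <<'E'
from h import *
b=get_image("scene")
b=cv2.resize(b[170:350,190:410],(733,600),interpolation=2);cv2.imwrite("pics/p4.png",cv2.convertScaleAbs(b[:,:,::-1],alpha=1.6))
E
```

```text
clock: 7.55
eef_pos: [640.9, 47.7, 52.0]
tool_rot: [3.137, -0.001, 1.317]
force: [0.6, 0.3, 11.7]
width: 0.1
```

View pics/p4.png

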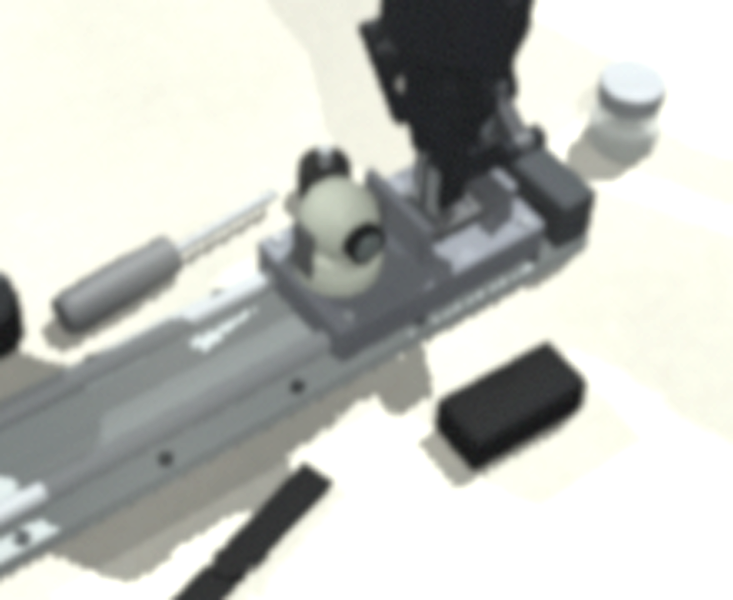

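The carriage's leading edge at (540,235) is nearly at the stop. I'll press on until the reaction force rises.

```bash
python3 -m jog '{"angular":[[0,0,0],[0,0,0],[0,0,0],[0,0,0]],"travel":[[0.2,0,0],[0.4,0,0],[0.6,0,0],[0.6,0,0]],"fingers":[1,1,1,1]}'; python3 -m jog '{"angular":[[0,0,0],[0,0,0],[0,0,0],[0,0,0]],"travel":[[0.2,0,0],[0.4,0,0],[0.6,0,0],[0.6,0,0]],"fingers":[1,1,1,1]}'
```

```text
clock: 8.1
eef_pos: [642.1, 52.1, 52.0]
tool_rot: [3.137, 0.0, 1.316]
force: [-0.6, -1.7, 12.2]
width: -0.2
clock: 8.6
eef_pos: [642.4, 53.2, 52.0]
tool_rot: [3.138, 0.006, 1.313]
force: [-2.2, -9.5, 14.6]
width: 0.4
```

```bash
python3 -m jog '{"angular":[[0,0,0],[0,0,0]],"travel":[[0.4,0,0],[0.4,0,0]],"fingers":[1,1]}'
python3 - <<'E'
from h import *
b=get_image("scene")
b=cv2.resize(b[180:280,260:400],(784,560),interpolation=2);cv2.imwrite("pics/p5.png",cv2.convertScaleAbs(b[:,:,::-1],alpha=1.6))
E
```

```text
clock: 8.85
eef_pos: [643.6, 57.3, 52.0]
tool_rot: [3.137, 0.006, 1.314]
force: [-1.9, -8.8, 13.7]
width: 0.2
```

View pics/p5.png

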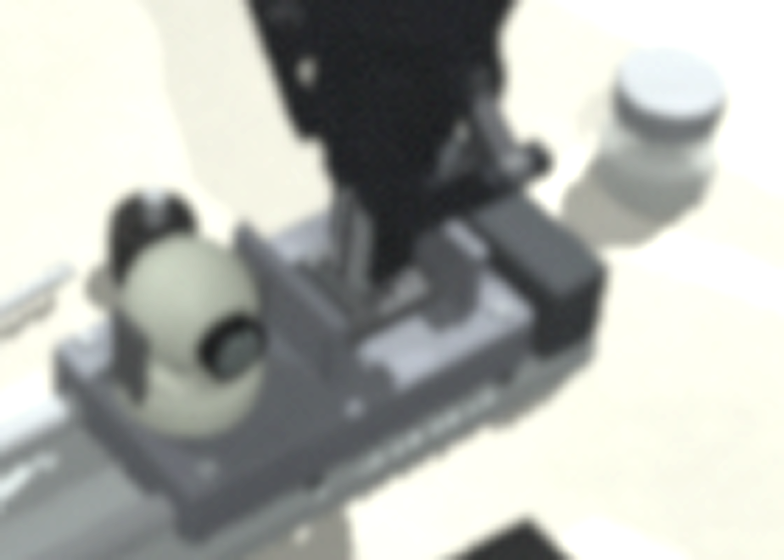

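The carriage is against the stop at (520,340). The tip now slips at its friction limit (9 N, well above the 1–2 N drag), so the carriage is home. I'll lift straight up with that forward preload kept on.

```bash
python3 -m jog '{"angular":[[0,0,0],[0,0,0],[0,0,0],[0,0,0],[0,0,0]],"travel":[[0,0,-0.3],[0,0,-0.6],[0,0,-1.0],[0,0,-2.0],[0,0,-4.0]],"fingers":[1,1,1,1,1]}'; python3 -m jog '{"angular":[[0,0,0],[0,0,0],[0,0,0],[0,0,0],[0,0,0]],"travel":[[0,0,-5],[0,0,-10],[0,-6,-12],[0,-12,-12],[0,-18,-12]],"fingers":[1,1,1,1,1]}'
```

```text
clock: 9.52
eef_pos: [641.4, 64.3, 90.0]
tool_rot: [-3.139, 0.0, 1.318]
force: [0.0, 0.4, -0.2]
width: 0.2
clock: 10.15
eef_pos: [466.7, 109.5, 211.5]
tool_rot: [3.141, -0.002, 1.317]
force: [0.2, 0.2, 0.1]
width: 0.0
```

```bash
python3 -m jog '{"angular":[[0,0,0],[0,0,0]],"travel":[[0,0,0],[0,0,0]],"fingers":[1,1]}'
python3 - <<'E'
from h import *
b=get_image("scene");a=get_image("top")
b=cv2.resize(b[170:370,100:400],(600,400),interpolation=2);a=cv2.resize(a[120:270,190:490],(400,200),interpolation=2)
a=cv2.resize(a,(600,300));c=cv2.resize(np.vstack([b,a]),(514,600));cv2.imwrite("pics/p6.png",cv2.convertScaleAbs(c[:,:,::-1],alpha=1.6))
cv2.imwrite("pics/p6full.png",get_image("top")[:,:,::-1])
E
```

```text
clock: 10.4
eef_pos: [469.5, 109.1, 211.4]
tool_rot: [3.139, -0.002, 1.317]
force: [1.1, 0.2, 0.1]
width: -0.4
```

View pics/p6.png

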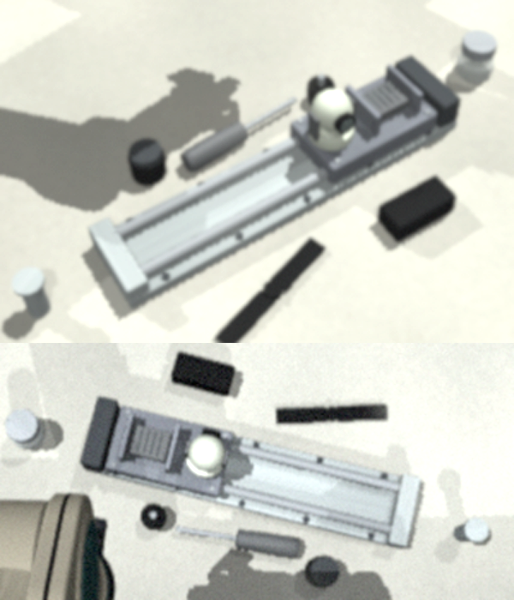

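All objects are where they were and the carriage is at the stop. One more enlarged look (one over budget) will compare the button height with its original "up" state and check the gap at the stop.

Run:
```python
from h import *
b=get_image("scene")[:,:,::-1]; cv2.imwrite("pics/s_end.png",b)
a0=cv2.imread("pics/scene0.png"); t=cv2.imread("pics/p6full.png")
A=cv2.resize(a0[230:310,190:290],(400,320),interpolation=2);B=cv2.resize(b[180:260,280:380],(400,320),interpolation=2)
C=cv2.resize(t[140:210,230:340],(440,280),interpolation=2)
D=np.zeros((280,360,3),np.uint8)
cv2.imwrite("pics/p7.png",cv2.convertScaleAbs(np.vstack([np.hstack([A,B]),np.hstack([C,D])]),alpha=1.6))
# did loose things move? (top view difference, outside rail/arm)
```

```text
(no output)
```

View pics/p7.png

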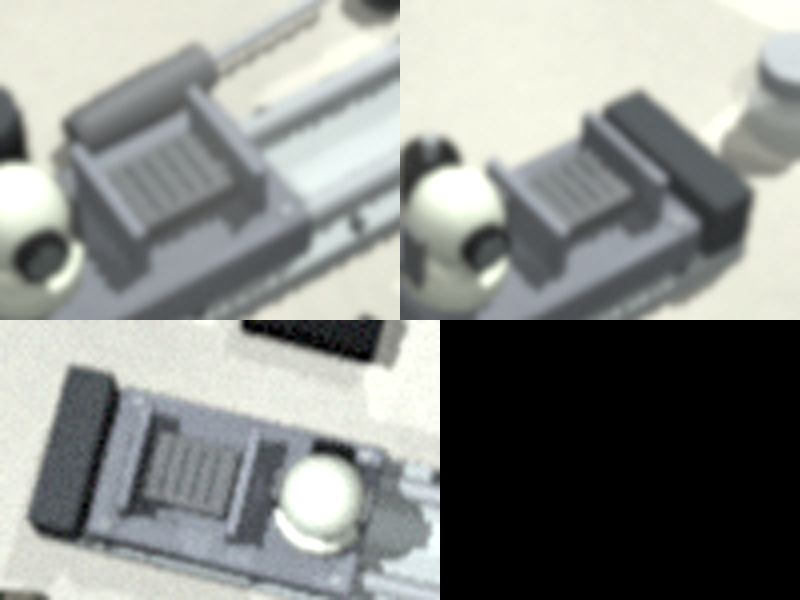

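The button stands between the bars at the same height as at the start, with its side visible. The carriage edge at about (690,235) in the second panel meets the stop. I'm handing in.

```bash
python3 -c "
from cell import *
print(read_state()['force']);print(finish_job())"
```

```text
[-0.17526365 -0.35061002 -0.41214108]
the job is handed in; nothing more can be done
None
```

The carriage is home against the end stop with the lock button back up, and I handed the job in about 10.5 s after the start.

- **The move:** I pressed the button fully down with the shut fingertips (tip at 52 mm, 6–15 N). I held it down and pushed the carriage along the rail for about 19 cm. At the end the reaction rose to about 9 N, well above the 1–2 N drag, and the tip slid about 4 mm on the button. I took that as home, then lifted straight up and moved clear.
- **Last checks:** The final pictures show the carriage touching the stop and the button at the same height between the bars as at the start. The loose things are where they were by eye, and force on the tool is near zero.
- **Not proven:** I judged the lock only from the button's height in the pictures and did not tug the carriage to test it.
- **Disagreement:** The two cameras differed by about 7 mm on the button's position. I used a value in between, and the press confirmed it.
- **Budget:** I viewed 11 pictures, one over the limit.

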